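# Start the fume booth and hold its sash at the working opening

## Robot

A 6-joint arm with a two-finger parallel gripper is mounted at the origin on a cart in front of the work surface, level with it; the furniture and walls round the work are solid. World frame = base frame: x ahead of the robot, y to its left, z up, the work surface at z = 0. Lengths are in m, angles in rad, forces in N, time in s.
With the tool pointing down it reaches from about 0.35 to 0.975 m from the base axis. Payload 4.9 kg.
Tool frame: the origin (TCP) lies between the finger pads, 19 mm behind the fingertips; this is the grasp point; z points along the fingers, y is the line along which they close (so a half turn about z gives the same grasp; the last joint's range is limited). The gripper opens to 85 mm and grips with 20 to 120 N. Pads are 22 mm wide; open, the fingers measure 114 mm over their backs; the gripper's body (76 mm by 85 mm) begins 54 mm behind the grasp point. The pads swing forward as they close: fully open they stand 13 mm farther back than shut.
Start: joints at [1.072, 0.053, 1.613, -0, 1.476, -0.119], TCP at [0.232, 0.58, 0.25] pointing down, gripper open.
Joint ranges: [-3.01, 3.01], [-1.01, 2.22], [0.06, 2.58], [-1.02, 4.17], [0.09, 2.62], [-3.14, 3.14]. Speed limits (rad/s): [2.57, 2.57, 3.14, 3.14, 3.14, 3.14].

## Interface

Orientations are given as a unit quaternion [w, x, y, z].
In Python, from plant import manip gives the robot as it stands. The module is installed in compiled form; this text tells all that it offers.
- The arm moves only by the shell command python3 -m crank 'ROWS'. ROWS is a JSON list of rows, 1 to 5 of them, each of 7 numbers: the opening from 0.0 (shut) to 1.0 (fully open), then dx, dy, dz in m, then a rotation vector rx, ry, rz in rad; each row shifts and turns the commanded pose from where the row before left it, along the tool's axes as they then stand; what a row does not reach is not made up. A row lasts 1/8 s, in which the tool goes at most 0.0625 m and 0.188 rad, less where a joint would pass 70% of its speed; a pose out of reach is approached as far as the arm can. The fingers move at their own pace and stop on an object; the grip force is fixed at half the most. Time passes only in rows, so rows that do not move let the fingers close. It prints the time, the measured TCP pose, the force, the opening and the grip force at its end.
- manip.state(): the state, without advancing time (a new reading comes with each control period).
- manip.grab_frame(name): name is "scene" or "top" or "wrist"; returns (picture, depth): 400x640x3 uint8, red, green, blue; 400x640 float32, m along the optical axis (not along the pixel's ray), 0 where there is no reading.
- manip.camera_params(name): a dict with "intrinsics" (3x3 intrinsics, pixels), "k1" (the pictures are not rectified: a ray, as slopes to the right and down, at radius r is drawn at 1 + k1 r^2 times it, then the intrinsics apply), "xyz" and "orientation" of the camera in the world. Camera axes: x right, y down, z forward; pixel columns grow to the right and rows downward; lengths in m; the calibration is good to about 2 mm. A picture is of the moment at which its call begins: read the wrist's pose just before it. camera_params takes no time and is no camera call; for the wrist camera it gives the pose at the moment of the call.
- manip.job_done(): hands the job in; it is judged then, once.
Trained networks look in the newest picture that a camera, given by its name, has taken for a name from the list of things; names that differ only in an ending like _2 or _b are one class to them, and where a whole thing is asked for, a point or a joint stands for the part that bears it (a point fixed in the world has none). Each returns a list of dicts, best first, with "conf" (0 to 1); they miss things now and then, are a little off and sometimes report something else, mostly with a low value. They report only what shows in the picture. A call takes as long as a camera call.
- manip.look_for(camera, query): "extent" ([left, top, right, bottom] in pixels, round what is visible of it).
- manip.outline_of(camera, query): "region" (400x640 bool, what is visible of it) and "extent" ([left, top, right, bottom] in pixels, round what is visible of it).
- manip.mark_of(camera, query): "centre" ([row, column] in pixels: a listed point, or the origin of a listed thing).
The state is a dict: "time": time; "joint_pos": joint angles; "joint_vel": joint speeds; "joint_efforts": joint torques, N m; "tool_pos": TCP position; "tool_rot": TCP orientation; "contact_force": force on the tool from outside, world axes, zero at the start; "ft_torque": the same for the moment, N m; "gripper_width": opening from 0.0 (shut) to 1.0 (fully open); "grasp_force": force on a finger pad.
Only numpy, scipy, OpenCV 4.12 (cv2) and the standard library are available. Lean on these libraries where they do the work, as an engineer would, in place of code of your own. Each camera call takes 0.05 s, during which the arm holds its last target. There are 200 camera calls.

## Task

Get the little fume booth ready for soldering: first, with the sash still shut, wind the clockwork fan timer clockwise (several part turns) until its white line points into the green band. Then lift the clear sash by its orange handle, without swinging it well past the set mark, until the white pin on its side stands at the tip of the red pointer. The sash has no stay and falls shut if let go, so finish while still gripping the handle and holding the sash steady there; leave the red pointer and the tools on the bench as they are.

Things in the scene. Friction and masses are not known exactly. Their poses are not given: they have to be found in the camera images.
- booth: grey fume booth, fixed, 318 mm wide, 225 deep, 217 high, sloping front closed by the sash; a fan unit (200 x 142 mm, 115 mm high) joins its left side. Origin on the bench under the sash hinge, at mid width; +x to the booth's back, +y to the fan unit, z up. A quadrant bar and the red pointer stand outside its right (-y) side.
- timer (a joint): wind-up fan timer on the fan unit's top; rad, 0 = run down, grows CLOCKWISE seen from above, stop at 4.8. The white line points to the booth's +x (back) at 0, -y at 1.57, -x (front) at 3.14. Green band: 3.08 to 3.52. The spring pulls back 0.008 N m per rad but the clockwork drag (0.045 N m) is greater: the knob stays where it is left and takes 0.05 to 0.07 N m to wind.
- timer_grip (a point): on the timer knob's vertical axis at the height to grip, 142 mm above the bench. The knob is an upright bar 50 mm long, 12 mm thick, 29 mm tall (top 10 mm above this point, foot 19 mm below, on a round skirt of 26 mm radius); the bar runs along this point's own x axis (white line towards +x) and is pinched along its y.
- sash: clear sash in a dark frame, 296 mm wide, 215 mm long, about 0.4 kg, hinged at its top edge. Origin on the hinge line at mid width, 215 mm above the bench. Shut, its axes are the booth's and it slopes 0.918 rad down and forward; it opens by turning about +y (0.92 rad = level, stop 1.35). It swings freely and falls shut; 2 to 3 N at the handle hold it.
- sash_hinge (a point): point on the sash's hinge line at mid width (axis along the booth's y)
- sash_handle (a point): middle of the orange pull's bar, 36 mm out from the sash and 152 mm from the hinge along it; 115 mm above the bench when shut. Bar 14 mm wide (along y), 12 thick, 100 long, running up the slope, 25 mm free behind it, 76 mm between its feet. Pinch it along the booth's y from straight above at any opening; it may turn between the pads as the sash swings.
- sash_index (a point): mark of the sash: at a white pin 8 mm thick that sticks out 37 mm from the sash's right (-y) edge; this point is on its hinge-facing side near the outer end, 177 mm from the hinge line
- pointer_tip (a point): tip of the red set pointer, an arm on the same hinge axis outside the booth's right side, clamped by its own screw at the wanted opening (0.55 to 0.85 rad above the shut sash). The tip is 177 mm from the hinge line: sash_index meets this point at the right opening. Own axes: x towards the hinge, z square to the arm, in the opening sense.
- solder_spool: black and white spool of solder, 77 x 52 x 36 mm, left alone; origin under its middle
- flux_bottle_a: dropper bottle with purple cap, 35 mm thick, 94 mm tall, left alone; origin under its middle
- cutters_green: green-handled side cutters, 41 x 122 x 11 mm, lying, left alone; origin under the middle
- tip_cleaner: tip cleaner pot with a ball of brass wool, 45 x 45 x 61 mm, left alone; origin under its middle
- iron: black soldering iron lying on the bench, 19 x 141 x 19 mm, left alone; origin under its middle
- tweezers_steel: steel tweezers lying, 14 x 119 x 10 mm, left alone; origin under the middle

How it is judged:
On the way, in this order (a step that is already met when the one before it is completed fails the run):
1. the timer is wound into the green band while the sash is shut (value of joint timer between 3.08 and 3.52 rad and angle between sash's own z axis and vertical below 0.08 rad), for 0.2 s.
2. the sash's white pin stands at the tip of the red pointer (distance between sash_index and pointer_tip below 0.01 m), for 0.2 s.
At the end, for the whole second after the job is handed in: The timer stands in the green band (3.08 to 3.52 rad); the sash is held up by the fingers at its orange handle (TCP within 50 mm of the handle's middle, fingers pressing on it), at rest, with the white pin within 10 mm of the red pointer's tip (value of joint timer between 3.08 and 3.52 rad and distance between sash_index and pointer_tip below 0.01 m and angular speed of sash below 0.15 rad/s and contact force between the fingers and sash above 0.5 N and distance between the grasp point and sash_handle below 0.05 m); the arm keeps its last pose, push and grip.
It fails at once if the sash is lifted before the fan timer is in the green band (angle between sash's own z axis and vertical above 0.12 rad and (value of joint timer below 3.08 rad or value of joint timer above 3.52 rad)).
It fails at once if the sash is swung well past the red pointer (pin more than 30 mm beyond its tip) (z of sash_index in the frame of pointer_tip above 0.03 m).
It fails at once if the red pointer is shifted (distance of pointer_tip from where it was at the start of the episode above 0.01 m).
It fails at once if a tool or bottle on the bench is disturbed (distance of any of solder_spool, flux_bottle_a, cutters_green, tip_cleaner, iron, tweezers_steel from where it was at the start of the episode above 0.03 m).
It also fails if it takes over 72 s, if anything falls off the work surface, if the arm or the gripper's body presses on something with over 40 N, if the wrist force passes 120 N, or if a joint passes its speed limit or range.

## Working session

There is one attempt and no reset: what is moved stays moved. The work goes in short steps, Python scripts to look and compute and a shell command to move; the robot and the scene stay as the last step left them, time stands still between calls to the robot, and variables do not carry over. Pictures are saved under pics/ and viewed, at most 10 in all, crops included, and the job is handed in when it is done.

```bash
mkdir -p pics
cat > h.py <<'E'
import numpy as np, cv2
from scipy.spatial.transform import Rotation as R
from plant import manip
def rot(q): return R.from_quat([q[1],q[2],q[3],q[0]])
def ray(cam,row,col):
    p=manip.camera_params(cam);K=np.array(p["intrinsics"])
    d=np.array([(col-K[0,2])/K[0,0],(row-K[1,2])/K[1,1]]);u=d.copy()
    for _ in range(20): u=d/(1+p["k1"]*(u@u))
    return np.array(p["xyz"]),rot(p["orientation"]),np.array([u[0],u[1],1.])
def pt(cam,row,col,depth):
    o,r,u=ray(cam,row,col); return o+r.apply(u*depth)
def ptz(cam,row,col,z):
    o,r,u=ray(cam,row,col); d=r.apply(u); return o+d*(z-o[2])/d[2]
def proj(cam,P):
    p=manip.camera_params(cam);K=np.array(p["intrinsics"])
    c=rot(p["orientation"]).inv().apply(np.array(P)-p["xyz"]);u=c[:2]/c[2];u=u*(1+p["k1"]*(u@u))
    return K[1,1]*u[1]+K[1,2],K[0,0]*u[0]+K[0,2]
E
cat > a.py <<'E'
from h import *
np.set_printoptions(precision=4,suppress=True)
ims=[]
Z={'timer_grip':.142,'sash_hinge':.215,'sash_handle':.115,'booth':0,'sash':.215}
for c in ("scene","top"):
    im,d=manip.grab_frame(c);cv2.imwrite(f'pics/{c}0.png',im[:,:,::-1])
    p=manip.camera_params(c);print(c,p["xyz"],p["k1"])
    for q in ['timer_grip','sash_hinge','sash_handle','sash_index','pointer_tip','booth','sash']:
        for m in manip.mark_of(c,q)[:2]:
            r,k=m["centre"];dd=d[min(max(int(r),0),399),min(max(int(k),0),639)]
            print(c,q,round(m["conf"],2),np.round([r,k],1),pt(c,r,k,dd), ptz(c,r,k,Z[q]) if q in Z else '')
    ims.append(im)
s=manip.state();print(s)
E
python3 a.py
```

```text
scene [-0.406  -0.6158  0.7725] -0.04302455307919879
scene timer_grip 0.52 [187.8 298.6] [0.5437 0.0595 0.1461] [0.5498 0.0639 0.142 ]
scene sash_hinge 0.61 [170.1 369.1] [ 0.6424 -0.143   0.219 ] [ 0.6499 -0.1396  0.215 ]
scene sash_handle 0.95 [215.  356.1] [ 0.5283 -0.16    0.1204] [ 0.5359 -0.1563  0.115 ]
scene sash_index 0.89 [240.7 416. ] [ 0.5619 -0.3426  0.0716] 
scene sash_index 0.31 [188.  303.1] [0.5603 0.0532 0.1393] 
scene pointer_tip 0.68 [216.7 410.6] [ 0.5985 -0.3063  0.1235] 
scene booth 0.66 [226.1 364.7] [ 0.5449 -0.1828  0.0784] [ 0.6522 -0.134   0.    ]
scene sash 0.82 [169.9 373.4] [ 0.6514 -0.1536  0.2185] [ 0.6582 -0.1506  0.215 ]
top [ 0.2502 -0.0467  1.4189] -0.10190461450608193
top timer_grip 0.74 [193.9 273.5] [0.5443 0.0704 0.1522] [0.5467 0.0713 0.142 ]
top sash_hinge 0.71 [204.6 419.5] [ 0.5024 -0.346   0.1887] [ 0.497  -0.3396  0.215 ]
top sash_hinge 0.69 [153.2 348.8] [ 0.644  -0.1463  0.2233] [ 0.6467 -0.1469  0.215 ]
top sash_handle 0.84 [202.6 351.4] [ 0.524  -0.159   0.1192] [ 0.5249 -0.1594  0.115 ]
top sash_handle 0.56 [153.1 350.9] [ 0.6434 -0
[... 214 characters left out ...]
654] [ 0.6518 -0.152   0.    ]
top booth 0.47 [206.2 417.1] [ 0.5353 -0.3831  0.0024] [ 0.5358 -0.3837  0.    ]
top sash 0.62 [152.2 345.9] [ 0.6475 -0.1383  0.2217] [ 0.6498 -0.1388  0.215 ]
{'time': 0.8, 'joint_pos': array([ 1.072 ,  0.0526,  1.6129, -0.    ,  1.476 , -0.119 ]), 'joint_vel': array([-0.0029,  0.0005,  0.0019, -0.0027,  0.0013, -0.0001]), 'joint_efforts': array([ -0.0013, -39.367 , -37.0432,  -0.0002,   0.0008,   0.    ]), 'tool_pos': array([0.2317, 0.5804, 0.25  ]), 'tool_rot': array([0.    , 0.1888, 0.982 , 0.    ]), 'contact_force': array([-0.3623, -0.9366,  0.2245]), 'ft_torque': array([ 0.0225, -0.0188,  0.0265]), 'grasp_force': 0.0, 'gripper_width': 1.0018496838025497}
```

View pics/scene0.png

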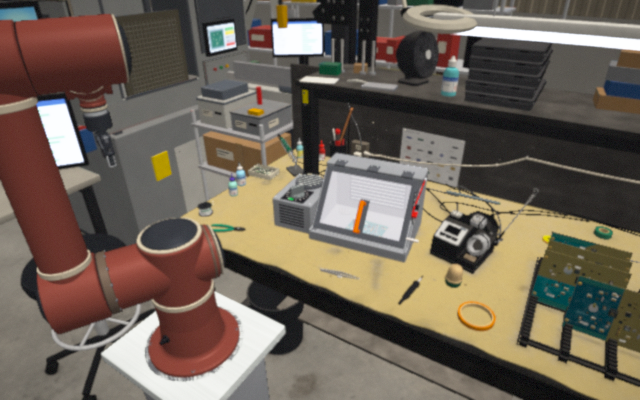

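View pics/top0.png

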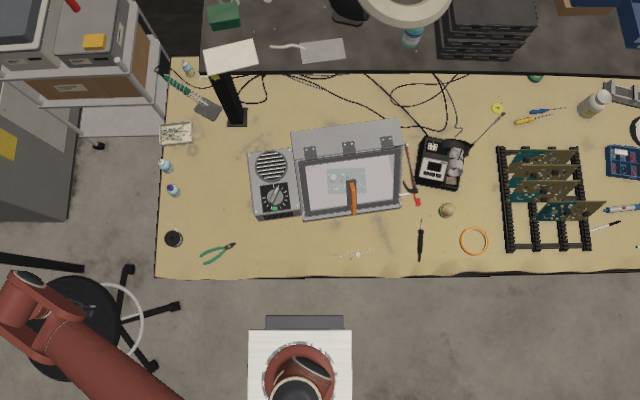

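The scene picture shows the booth with its orange handle at about (360,215) and the red pointer at about (415,200). The top picture shows the timer at (273,194), the handle at (351,195), and the tools clear of the booth's front. Next I move closer so the wrist camera can measure it.

```bash
A="[1,-0.04,-0.038,-0.0125,0,0,0]"; python3 -m crank '[[1,-0.04,-0.038,-0.0125,0,0,0],[1,-0.04,-0.038,-0.0125,0,0,0],[1,-0.04,-0.038,-0.0125,0,0,0],[1,-0.04,-0.038,-0.0125,0,0,0],[1,-0.04,-0.038,-0.0125,0,0,0]]'
python3 -m crank '[[1,-0.04,-0.038,-0.0125,0,0,0],[1,-0.04,-0.038,-0.0125,0,0,0],[1,-0.04,-0.038,-0.0125,0,0,0],[1,-0.04,-0.038,-0.0125,0,0,0],[1,-0.04,-0.038,-0.0125,0,0,0]]'
python3 -m crank '[[1,-0.04,-0.038,-0.0125,0,0,0],[1,-0.04,-0.038,-0.0125,0,0,0],[1,0,0,0,0,0,-0.17],[1,0,0,0,0,0,-0.17],[1,0,0,0,0,0,-0.17]]'
python3 -m crank '[[1,0,0,0,0,0,0],[1,0,0,0,0,0,0]]'
cat > b.py <<'E'
from h import *
import sys
np.set_printoptions(precision=4,suppress=True)
n=sys.argv[1]
Z={'timer_grip':.142,'sash_hinge':.215,'sash_handle':.115,'booth':0,'sash':.215}
c="wrist"
s=manip.state();print(s['time'],s['tool_pos'],s['joint_pos'])
p=manip.camera_params(c);print(p)
im,d=manip.grab_frame(c);cv2.imwrite(f'pics/w{n}.png',im[:,:,::-1]);np.save('d.npy',d)
for q in sys.argv[2:]:
    for m in manip.mark_of(c,q)[:2]:
        r,k=m["centre"];dd=d[min(max(int(r),0),399),min(max(int(k),0),639)]
        print(q,round(m["conf"],2),np.round([r,k],1),pt(c,r,k,dd), ptz(c,r,k,Z[q]) if q in Z else '')
E
python3 b.py 1 timer_grip sash_hinge sash_handle sash_index pointer_tip booth sash
```

```text
time: 1.42
tool_pos: [0.3474, 0.3282, 0.3131]
tool_rot: [0.0, 0.189, 0.982, 0.0]
contact_force: [1.0, -0.2, 1.0]
gripper_width: 1.0
grasp_force: 0.0
time: 2.05
tool_pos: [0.4627, 0.0775, 0.3757]
tool_rot: [0.001, 0.189, 0.982, 0.0]
contact_force: [-0.1, 0.3, 0.9]
gripper_width: 1.001
grasp_force: 0.0
time: 2.68
tool_pos: [0.5085, -0.0213, 0.4001]
tool_rot: [0.0, -0.068, 0.998, -0.0]
contact_force: [0.1, -0.4, -0.5]
gripper_width: 0.999
grasp_force: 0.0
time: 2.92
tool_pos: [0.5084, -0.021, 0.4001]
tool_rot: [0.0, -0.064, 0.998, -0.0]
contact_force: [0.8, 0.1, -0.1]
gripper_width: 1.0
grasp_force: 0.0
2.925 [ 0.5084 -0.021   0.4001] [-0.1876 -0.2704  1.6662 -0.      1.7457 -1.8863]
{'intrinsics': array([[284.7882,   0.    , 316.045 ],
       [  0.    , 284.7882, 198.4598],
       [  0.    ,   0.    ,   1.    ]]), 'k1': -0.009913746589411302, 'xyz': array([ 0.4311, -0.0319,  0.5234]), 'orientation': array([0.1019, 0.6523, 0.7421, 0.1158])}
timer_grip 0.61 [201.4 373.7] [0.5441 0.0635 0.1482] [0.5459 0.0651 0.142 ]
sash_hinge 0.66 [278.7 201. ] [ 0.5034 -0.07    0.4226] [ 0.6523 -0.1484  0.215 ]
sash_hinge 0.21 [145.4 553.3] [0.439  0.3819 0.0309] [0.4361 0.2272 0.215 ]
sash_handle 0.74 [167.5 215.6] [ 0.5299 -0.1625  0.1265] [ 0.5327 -0.1663  0.115 ]
sash_index 0.72 [168.2 119.7] [ 0.5642 -0.3337  0.0735] 
booth 0.79 [217.2 244.3] [ 0.5916 -0.1137  0.1465] [ 0.6541 -0.1455  0.    ]
sash 0.88 [277.1 200.8] [ 0.5042 -0.0709  0.4205] [ 0.6501 -0.1486  0.215 ]
sash 0.57 [133.2  42.9] [ 0.5261 -0.4617  0.0605] [ 0.4944 -0.3182  0.215 ]
```

View pics/w1.png

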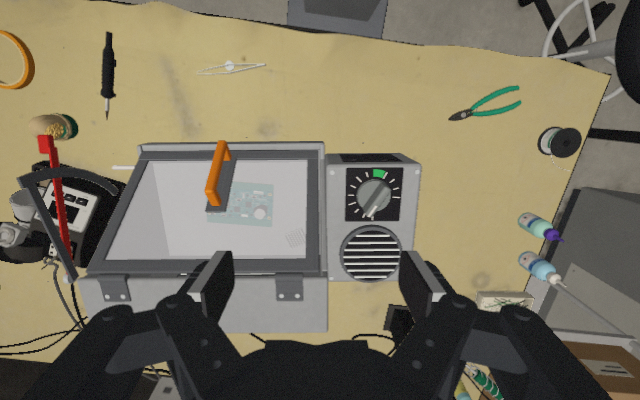

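The wrist picture shows the timer knob at (373,195). Its white line points back and a little right, so it is already partly wound. The green band is at (379,172), the pin at (122,168), and the red arm runs from (70,250) to (45,143). I'll zoom in on the knob and work out the booth's yaw.

Run:
```python
from h import *
np.set_printoptions(precision=4,suppress=True)
im=cv2.imread('pics/w1.png')
cv2.imwrite('pics/c1.png',np.hstack([cv2.resize(im[150:230,330:410],None,fx=5,fy=5,interpolation=cv2.INTER_CUBIC),cv2.resize(im[125:205,30:110],None,fx=5,fy=5,interpolation=cv2.INTER_CUBIC)]))
o=None
def yaw(a,b,z):
    A,B=ptz('wrist',*a,z),ptz('wrist',*b,z);v=B-A;print(A,B,np.arctan2(v[1],v[0]))
yaw((275,85),(272,325),.217)
yaw((162,332),(160,419),.115)
yaw((162,332),(282,330),.115)
d=np.load('d.npy')
for r,c in((143,45),(150,45),(180,57),(220,64),(168,122),(168,115)): print(r,c,pt('wrist',r,c,d[r,c]))
```

```text
[ 0.6651 -0.2916  0.217 ] [0.6212 0.004  0.217 ] 1.7181817942195186
[0.5028 0.0006 0.115 ] [0.4834 0.1249 0.115 ] 1.7252230049160588
[0.5028 0.0006 0.115 ] [0.7023 0.027  0.115 ] 0.1313187319395765
143 45 [ 0.5102 -0.3387  0.1923]
150 45 [ 0.5179 -0.3379  0.1945]
180 57 [ 0.552  -0.3269  0.1968]
220 64 [ 0.6007 -0.3209  0.2021]
168 122 [ 0.5636 -0.3302  0.0732]
168 115 [ 0.5651 -0.3416  0.073 ]
```

View pics/c1.png

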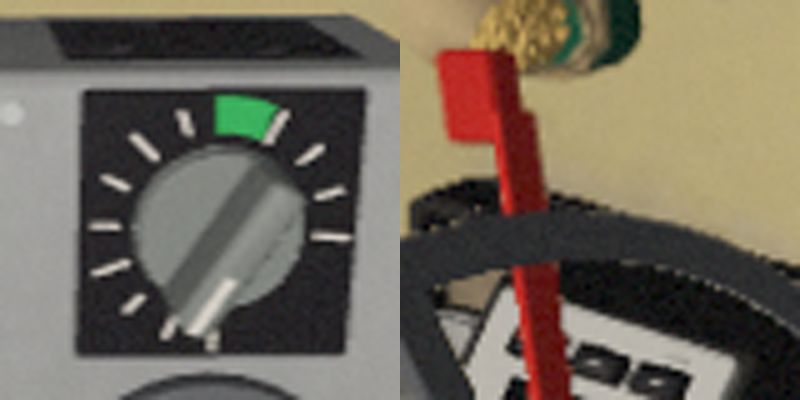

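Run:
```python
from h import *
np.set_printoptions(precision=4,suppress=True)
P=lambda x,y,z:ptz('wrist',150+y/5,330+x/5,z)
a,b=P(197,330,.152),P(290,190,.152)
v=a-b;y=np.arctan2(v[1],v[0]);print(a,b,np.linalg.norm(v),(a+b)/2,'yaw',y,'timer~',.147-y)
a,b=P(265,165,.152),P(170,285,.152);v=b-a;y=np.arctan2(v[1],v[0]);print('edge yaw',y)
for z in(.118,.123,.128):print(P(219,226,z),P(133,226,z),P(305,226,z))
d=np.load('d.npy')
for r,c in((200,383),(195,374),(205,378),(212,373)):print(pt('wrist',r,c,d[r,c]))
s=manip.state();print(s['tool_rot'],s['tool_pos'])
```

```text
[0.5647 0.0607 0.152 ] [0.5215 0.0781 0.152 ] 0.04660342783675424 [0.5431 0.0694 0.152 ] yaw -0.38259423218387945 timer~ 0.5295942321838795
edge yaw -0.4773945434537169
[0.5435 0.0695 0.118 ] [0.5468 0.044  0.118 ] [0.5401 0.0949 0.118 ]
[0.5421 0.0682 0.123 ] [0.5454 0.0431 0.123 ] [0.5388 0.0933 0.123 ]
[0.5407 0.067  0.128 ] [0.5439 0.0422 0.128 ] [0.5374 0.0918 0.128 ]
[0.5393 0.075  0.1514]
[0.5385 0.0655 0.1348]
[0.5469 0.0692 0.1529]
[0.558  0.0644 0.1527]
[ 0.     -0.0649  0.9979 -0.    ] [ 0.5084 -0.021   0.4   ]
```

```bash
python3 -m crank '[[0.6,0,0,0,0,0,0.183],[0.6,0,0,0,0,0,0.183],[0.6,0,0,0,0,0,0.184],[0.6,0.0025,0.048,0,0,0,0],[0.6,0.0025,0.048,0,0,0,0]]'
python3 -m crank '[[0.6,0,0,0.05,0,0,0],[0.6,0,0,0.05,0,0,0],[0.6,0,0,0.05,0,0,0],[0.6,0,0,0.03,0,0,0],[0.6,0,0,0,0,0,0]]'
python3 b.py 2 timer_grip
```

```text
time: 3.95
tool_pos: [0.5434, 0.0693, 0.4002]
tool_rot: [0.0, 0.209, 0.978, 0.0]
contact_force: [0.3, -0.6, 1.2]
gripper_width: 0.603
grasp_force: 0.0
time: 4.58
tool_pos: [0.5412, 0.0687, 0.2167]
tool_rot: [-0.003, 0.208, 0.978, -0.001]
contact_force: [-0.1, -0.2, 0.5]
gripper_width: 0.601
grasp_force: 0.0
4.575 [0.5412 0.0687 0.2167] [-0.0101 -0.1107  1.829   0.      1.4298 -1.161 ]
{'intrinsics': array([[284.7882,   0.    , 316.045 ],
       [  0.    , 284.7882, 198.4598],
       [  0.    ,   0.    ,   1.    ]]), 'k1': -0.009913746589411302, 'xyz': array([0.4708, 0.0994, 0.3405]), 'orientation': array([0.1273, 0.829 , 0.5384, 0.0815])}
timer_grip 0.8 [219.5 318.1] [0.5422 0.07   0.1571] [0.5478 0.0677 0.142 ]
```

View pics/w2.png

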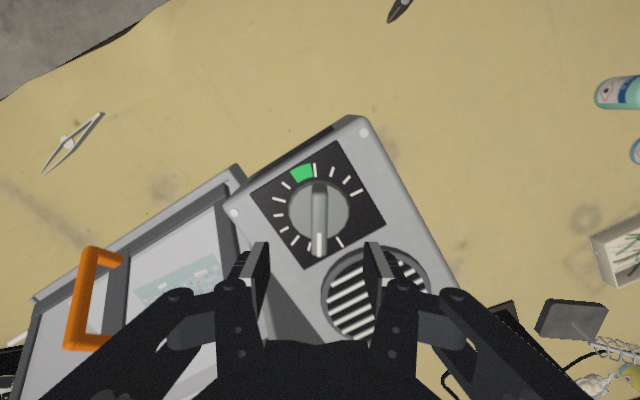

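The wrist picture shows the bar upright at column 319, centred between the pads (column about 316). Its white line points down at (319,245). I'll descend and pinch it.

```bash
python3 -m crank '[[0.6,-0.002,0.001,0.04,0,0,0],[0.6,0,0,0.03,0,0,0],[0.6,0,0,0.0,0,0,0],[0,0,0,0,0,0,0],[0,0,0,0,0,0,0]]'
python3 -m crank '[[0,0,0,0,0,0,0],[0,0,0,0,0,0,0],[0,0,0,0,0,0,0.1],[0,0,0,0,0,0,0.15],[0,0,0,0,0,0,0]]'
python3 -c "
from h import *
s=manip.state();print(s)"
```

```text
time: 5.3
tool_pos: [0.5468, 0.0688, 0.1527]
tool_rot: [0.002, 0.208, 0.978, 0.0]
contact_force: [-0.6, 0.3, 0.5]
gripper_width: 0.183
grasp_force: 0.0
time: 5.92
tool_pos: [0.5462, 0.0676, 0.1528]
tool_rot: [0.002, 0.329, 0.944, -0.001]
contact_force: [-4.5, -4.8, 8.0]
gripper_width: 0.124
grasp_force: 61.3
{'time': 5.925, 'joint_pos': array([-0.01074457, -0.04576835,  1.87841768, -0.00288222,  1.30657554,
       -0.91005661]), 'joint_vel': array([-0.00152608,  0.00042032,  0.00108892, -0.00038789, -0.00125002,
       -0.02763936]), 'joint_efforts': array([  2.21838869, -29.21581507, -32.62733102,   1.1509065 ,
        -0.98714579,   0.19289318]), 'tool_pos': array([0.54620268, 0.0676097 , 0.15283212]), 'tool_rot': array([ 1.56624155e-03,  3.29115608e-01,  9.44287868e-01, -9.40673465e-04]), 'contact_force': array([-4.5424661 , -4.84259186,  7.97535752]), 'ft_torque': array([-0.69136221,  0.61627157,  0.00723963]), 'grasp_force': 61.304420828819275, 'gripper_width': 0.1238871028335919}
```

```bash
python3 -m crank '[[0,0,0,0,0,0,0.17],[0,0,0,0,0,0,0.17],[0,0,0,0,0,0,0.17],[0,0,0,0,0,0,0.17],[0,0,0,0,0,0,0.17]]'
python3 -m crank '[[0,0,0,0,0,0,0.17],[0,0,0,0,0,0,0.17],[0,0,0,0,0,0,0.17],[0,0,0,0,0,0,0.17],[0,0,0,0,0,0,0]]'
python3 -c "
from h import *
s=manip.state();print(s)"
```

```text
time: 6.55
tool_pos: [0.5441, 0.0665, 0.1528]
tool_rot: [0.0, 0.691, 0.723, -0.004]
contact_force: [-13.5, -9.4, 14.4]
gripper_width: 0.125
grasp_force: 62.2
time: 7.18
tool_pos: [0.5422, 0.067, 0.1528]
tool_rot: [-0.0, 0.891, 0.453, -0.006]
contact_force: [-20.4, -7.2, 19.6]
gripper_width: 0.123
grasp_force: 62.9
{'time': 7.175, 'joint_pos': array([-0.01089088, -0.04763339,  1.88034647, -0.00510532,  1.31882965,
        0.61997886]), 'joint_vel': array([ 0.00139898, -0.00071269,  0.00137281,  0.00078985, -0.00117791,
       -0.03359875]), 'joint_efforts': array([  2.55064197, -24.52244818, -34.95672226,   2.0090083 ,
        -5.55154145,   0.25789677]), 'tool_pos': array([0.54218445, 0.0670098 , 0.15277337]), 'tool_rot': array([-1.12231092e-04,  8.91277212e-01,  4.53424840e-01, -5.55277553e-03]), 'contact_force': array([-20.37217524,  -7.22551355,  19.63260965]), 'ft_torque': array([-1.25021784e+00,  3.39373344e+00, -2.65135572e-03]), 'grasp_force': 62.87461459636688, 'gripper_width': 0.12279747382785292}
```

Side load is building up because the grip is off the knob's axis. I'll release, look again and re-grip on centre.

```bash
python3 -m crank '[[0.4,0,0,0,0,0,0],[0.5,0,0,0,0,0,0],[0.5,0,0,-0.05,0,0,0],[0.5,0,0,-0.02,0,0,0],[0.5,0,0,0,0,0,0]]'
python3 b.py 3 timer_grip; python3 -c "
from h import *
s=manip.state();print(s['contact_force'],s['tool_rot'])"
```

```text
time: 7.8
tool_pos: [0.5466, 0.0689, 0.2221]
tool_rot: [0.001, 0.891, 0.454, 0.002]
contact_force: [-0.7, -0.6, 0.3]
gripper_width: 0.5
grasp_force: 0.0
7.8 [0.5466 0.0689 0.2221] [-0.0098 -0.1086  1.8178  0.0001  1.4277  0.6191]
{'intrinsics': array([[284.7882,   0.    , 316.045 ],
       [  0.    , 284.7882, 198.4598],
       [  0.    ,   0.    ,   1.    ]]), 'k1': -0.009913746589411302, 'xyz': array([0.5914, 0.1307, 0.3457]), 'orientation': array([ 0.1451,  0.9399, -0.3057, -0.0447])}
timer_grip 0.7 [217.1 310.2] [0.5422 0.0717 0.148 ] [0.5407 0.0698 0.142 ]
[-0.09847051 -0.74056969 -0.35378803] [-3.77111429e-04  8.91151843e-01  4.53704525e-01 -6.74160904e-04]
```

View pics/w3.png

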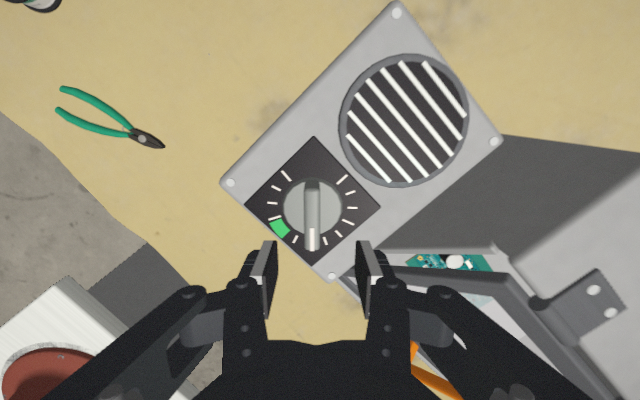

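The picture shows the bar at column 312, about 4 mm left of the pad middle (316). The white line points down and the green band is at (279,229). From the tool yaw the timer is at about 2.35, so it needs about 0.95 more.

```bash
python3 -m crank '[[0.5,-0.002,-0.004,0.04,0,0,0],[0.5,0,0,0.028,0,0,0],[0.5,0,0,0,0,0,0],[0,0,0,0,0,0,0],[0,0,0,0,0,0,0]]'
python3 -m crank '[[0,0,0,0,0,0,0],[0,0,0,0,0,0,0.15],[0,0,0,0,0,0,0.16],[0,0,0,0,0,0,0.16],[0,0,0,0,0,0,0.16]]'
python3 -m crank '[[0,0,0,0,0,0,0.16],[0,0,0,0,0,0,0.16],[0,0,0,0,0,0,0],[0,0,0,0,0,0,0]]'
```

```text
time: 8.52
tool_pos: [0.5426, 0.0688, 0.1536]
tool_rot: [0.002, 0.891, 0.454, 0.002]
contact_force: [3.2, -2.5, -1.3]
gripper_width: 0.123
grasp_force: 62.0
time: 9.15
tool_pos: [0.5423, 0.0693, 0.1536]
tool_rot: [0.0, 0.988, 0.153, 0.002]
contact_force: [3.8, -0.0, -2.8]
gripper_width: 0.123
grasp_force: 62.0
time: 9.65
tool_pos: [0.5423, 0.0696, 0.1536]
tool_rot: [-0.0, 1.0, -0.003, 0.002]
contact_force: [4.6, 0.0, 0.1]
gripper_width: 0.12
grasp_force: 62.3
```

The timer should now be at about 3.29. I'll release, lift, move over beside the handle and unwind the wrist.

```bash
python3 -m crank '[[0.4,0,0,0,0,0,0],[0.5,0,0,0,0,0,0],[0.5,0,0,-0.05,0,0,0],[0.5,0,0,-0.06,0,0,0],[0.5,0,0,-0.06,0,0,0]]'
python3 -m crank '[[0.5,0,0,-0.06,0,0,0],[0.5,-0.005,0.05,0,0,0,-0.0],[0.5,-0.005,0.06,0,0,0,0],[0.5,-0.005,0.06,0,0,0,0],[0.5,-0.005,0.06,0,0,0,0]]'
python3 -m crank '[[0.5,0,0,0,0,0,-0.183],[0.5,0,0,0,0,0,-0.183],[0.5,0,0,0,0,0,-0.183],[0.5,0,0,0,0,0,-0.183],[0.5,0,0,0,0,0,-0.183]]' >/dev/null
python3 -m crank '[[0.5,0,0,0,0,0,-0.183],[0.5,0,0,0,0,0,-0.183],[0.5,0,0,0,0,0,-0.183],[0.5,0,0,0,0,0,-0.183],[0.5,0,0,0,0,0,-0.183]]' >/dev/null
python3 -m crank '[[0.5,0,0,0,0,0,-0.183],[0.5,0,0,0,0,0,-0.183],[0.5,0,0,0,0,0,-0.183],[0.5,0,0,0,0,0,-0.183],[0.5,0,0,0,0,0,-0.183]]' >/dev/null
python3 -m crank '[[0.5,0,0,0,0,0,-0.183],[0.5,0,0,0,0,0,-0.183],[0.5,0,0,0,0,0,-0.183],[0.5,0,0,0,0,0,0],[0.5,0,0,0,0,0,0]]'
python3 b.py 4 timer_grip sash_handle sash_index pointer_tip sash_hinge
```

```text
time: 10.28
tool_pos: [0.54, 0.0695, 0.3232]
tool_rot: [0.0, 1.0, -0.004, -0.001]
contact_force: [1.2, -0.1, 0.7]
gripper_width: 0.501
grasp_force: 0.0
time: 10.9
tool_pos: [0.5181, -0.1619, 0.3818]
tool_rot: [-0.0, 1.0, -0.004, -0.0]
contact_force: [0.6, -0.4, -0.2]
gripper_width: 0.504
grasp_force: 0.0
time: 13.4
tool_pos: [0.5187, -0.1602, 0.3818]
tool_rot: [-0.0, -0.071, 0.997, 0.0]
contact_force: [-0.1, 0.6, -0.1]
gripper_width: 0.5
grasp_force: 0.0
13.4 [ 0.5187 -0.1602  0.3818] [-0.4366 -0.1868  1.6252 -0.0001  1.7039 -2.1493]
{'intrinsics': array([[284.7882,   0.    , 316.045 ],
       [  0.    , 284.7882, 198.4598],
       [  0.    ,   0.    ,   1.    ]]), 'k1': -0.009913746589411302, 'xyz': array([ 0.4417, -0.1722,  0.5052]), 'orientation': array([0.1007, 0.6472, 0.7467, 0.1164])}
timer_grip 0.67 [210.5 478.1] [0.5411 0.0629 0.1456] [0.5421 0.0652 0.142 ]
timer_grip 0.17 [155.  632.5] [0.4391 0.3777 0.0216] [0.4397 0.2408 0.142 ]
sash_handle 0.74 [174.1 312.2] [ 0.5285 -0.1651  0.1239] [ 0.5305 -0.1649  0.115 ]
sash_handle 0.4 [138.5 156.9] [ 0.4417 -0.1723  0.5053] [ 0.5118 -0.3797  0.115 ]
sash_index 0.78 [173.  199.2] [ 0.5632 -0.3376  0.074 ] 
pointer_tip 0.75 [139.9 158.5] [ 0.5346 -0.4377  0.0008] 
sash_hinge 0.88 [290.9 311.1] [ 0.6464 -0.1486  0.2192] [ 0.6494 -0.1482  0.215 ]
sash_hinge 0.53 [138.  154.6] [ 0.5326 -0.4453 -0.0008] [ 0.4939 -0.3289  0.215 ]
```

View pics/w4.png

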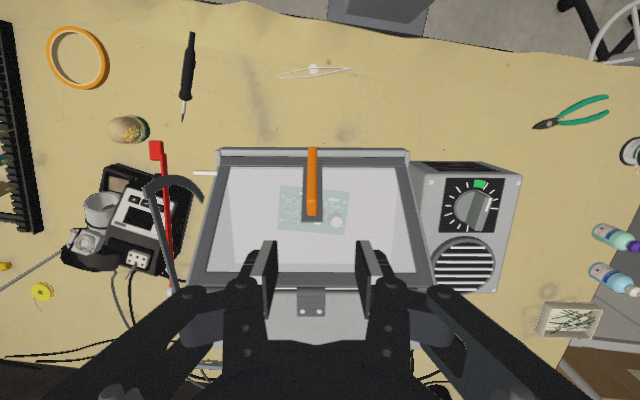

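The picture shows the handle bar at (312,180), the pin at (205,173) and the pointer tip at about (157,145). The timer bar at (478,207) looks diagonal, which isn't what I expected, so I'll zoom in.

Run:
```python
import cv2,numpy as np
im=cv2.imread('pics/w4.png')
f=lambda r,c:cv2.resize(im[r:r+66,c:c+66],None,fx=6,fy=6,interpolation=cv2.INTER_CUBIC)
cv2.imwrite('pics/c4.png',np.hstack([f(172,440),f(127,142)]))
```

```text
(no output)
```

View pics/c4.png

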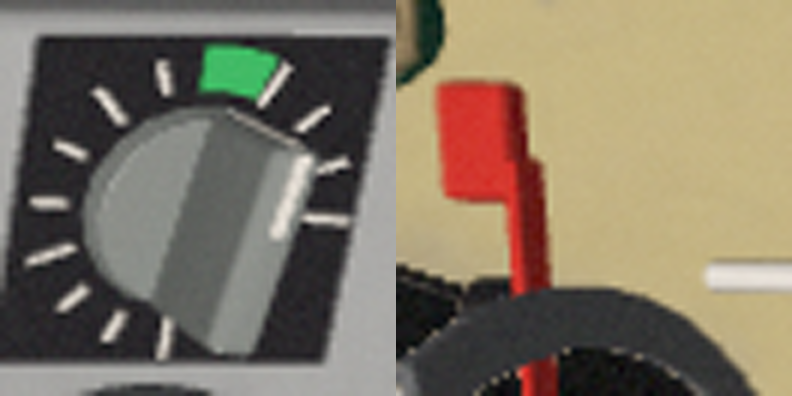

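Allowing for parallax, the white line points forward towards the green band. The red block's tip is at about pixel (155,142). I'll compute the knob yaw and the pointer angle.

```bash
cat > p.py <<'E'
from h import *
np.set_printoptions(precision=4,suppress=True)
yaw=.147;Hh=np.array([.6495,-.148,.215])
Bt=lambda P:R.from_euler('z',-yaw).apply(np.atleast_2d(P)-Hh)
def red():
    n=open('last').read().strip()
    im=cv2.imread(f'pics/w{n}.png').astype(int);d=np.load('d.npy')
    m=(im[:,:,2]>140)&(im[:,:,1]<80)&(im[:,:,0]<80)&(d>0)
    rr,cc=np.nonzero(m)
    P=Bt([pt('wrist',r,c,d[r,c]) for r,c in zip(rr,cc)])
    k=(P[:,1]<-.14)&(P[:,1]>-.22)&(P[:,0]<-.02)&(P[:,0]>-.2)&(P[:,2]>-.15)
    return P[k]
E
echo 4 > last
python3 - <<'E'
from p import *
a=ptz('wrist',211.7,486.7,.152);b=ptz('wrist',198.2,490.5,.152);v=b-a;y=np.arctan2(v[1],v[0]);print('timer',(.147-y)%6.283,a,b)
P=red();rad=np.hypot(P[:,0],P[:,2]);ang=np.arctan2(-P[:,2],-P[:,0])
for lo in np.arange(.02,.19,.01):
    k=(rad>=lo)&(rad<lo+.01)
    if k.sum():print(round(lo,3),k.sum(),'th',np.round(.918-np.percentile(ang[k],[5,50,95]),3),'y',np.round(np.percentile(P[k,1],[5,50,95]),4),'z',np.median(P[k,2]))
print(rad.max())
E
```

```text
timer 3.2266042689391425 [0.5393 0.0706 0.152 ] [0.5204 0.0694 0.152 ]
0.06 9 th [0.851 0.833 0.814] y [-0.1659 -0.1645 -0.1642] z -0.005594774450392775
0.07 16 th [0.836 0.825 0.812] y [-0.1656 -0.165  -0.1637] z -0.006849512506128669
0.08 17 th [0.83  0.817 0.81 ] y [-0.1658 -0.1649 -0.164 ] z -0.008635093096315799
0.09 16 th [0.823 0.81  0.795] y [-0.1657 -0.1645 -0.1636] z -0.010263366759796916
0.1 18 th [0.817 0.806 0.796] y [-0.1656 -0.1648 -0.1634] z -0.011701507812366035
0.11 18 th [0.81  0.803 0.795] y [-0.1655 -0.1647 -0.1636] z -0.01320056401535491
0.12 10 th [0.804 0.799 0.791] y [-0.165  -0.1644 -0.1638] z -0.014658517787619646
0.13 1 th [0.793 0.793 0.793] y [-0.1647 -0.1647 -0.1647] z -0.017447772875164996
0.14 20 th [0.798 0.791 0.783] y [-0.1657 -0.1644 -0.1636] z -0.018299786141745572
0.15 55 th [0.797 0.786 0.773] y [-0.1755 -0.1683 -0.1634] z -0.020718757847541708
0.16 103 th [0.792 0.784 0.776] y [-0.1763 -0.1709 -0.1646] z -0.022142813906540854
0.17 79 th [0.786 0.782 0.774] y [-0.1758 -0.1704 -0.1652] z -0.023436469646214958
0.17655208709220663
```

The timer reads about 3.25, so it is in the band. The pointer's angle comes to about 0.757 rad above shut. Next I go down onto the handle and pinch it.

```bash
python3 -m crank '[[0.6,-0.01,-0.007,0.05,0,0,0],[0.6,0,0,0.06,0,0,0],[0.6,0,0,0.06,0,0,0],[0.6,0,0,0.04,0,0,0],[0.6,0,0,0.03,0,0,0]]'
python3 -m crank '[[0.6,0,0,0.026,0,0,0],[0.6,0,0,0,0,0,0],[0.6,0,0,0,0,0,0]]'
python3 -m crank '[[0,0,0,0,0,0,0],[0,0,0,0,0,0,0],[0,0,0,0,0,0,0],[0,0,0,0,0,0,0],[0,0,0,0,0,0,0]]'
```

```text
time: 14.32
tool_pos: [0.5288, -0.1653, 0.1394]
tool_rot: [-0.001, -0.072, 0.997, 0.001]
contact_force: [-0.2, 0.8, 0.2]
gripper_width: 0.603
grasp_force: 0.0
time: 14.7
tool_pos: [0.5305, -0.1661, 0.1172]
tool_rot: [0.001, -0.072, 0.997, -0.0]
contact_force: [-0.6, -0.3, 0.7]
gripper_width: 0.6
grasp_force: 0.0
time: 15.32
tool_pos: [0.5304, -0.1645, 0.1176]
tool_rot: [0.001, -0.072, 0.997, 0.001]
contact_force: [-2.2, 5.8, 5.2]
gripper_width: 0.155
grasp_force: 59.7
```

```bash
python3 -m crank '[[0,0.009,0,-0.013,0,0,0],[0,0.008,0,-0.013,0,0,0],[0,0.006,0,-0.0145,0,0,0],[0,0.006,0,-0.0145,0,0,0],[0,0,0,0,0,0,0]]'
python3 -m crank '[[0,0.003,0,-0.015,0,0,0],[0,0.003,0,-0.0155,0,0,0],[0,0,0,-0.01,0,0,0],[0,0,0,0,0,0,0],[0,0,0,0,0,0,0]]'
python3 b.py 5 sash_index pointer_tip sash_handle timer_grip
```

```text
time: 15.95
tool_pos: [0.5018, -0.1684, 0.1719]
tool_rot: [0.002, -0.072, 0.997, 0.002]
contact_force: [4.2, 5.8, -1.8]
gripper_width: 0.151
grasp_force: 59.4
time: 16.58
tool_pos: [0.4953, -0.1693, 0.2108]
tool_rot: [0.0, -0.072, 0.997, 0.002]
contact_force: [3.4, 4.7, -2.5]
gripper_width: 0.151
grasp_force: 58.8
16.575 [ 0.4953 -0.1693  0.2108] [-0.4733 -0.165   1.8879  0.0033  1.4198 -2.1887]
{'intrinsics': array([[284.7882,   0.    , 316.045 ],
       [  0.    , 284.7882, 198.4598],
       [  0.    ,   0.    ,   1.    ]]), 'k1': -0.009913746589411302, 'xyz': array([ 0.4181, -0.1819,  0.334 ]), 'orientation': array([0.0999, 0.6464, 0.7472, 0.118 ])}
sash_index 0.95 [208.4  41.9] [ 0.5861 -0.5034  0.0001] 
pointer_tip 0.8 [217.    9.1] [ 0.5011 -0.3447  0.1851] 
sash_handle 0.6 [267.2 314.6] [ 0.491  -0.1716  0.2133] [ 0.5503 -0.1632  0.115 ]
timer_grip 0.7 [310.1 592.5] [0.5401 0.0633 0.1448] [0.5419 0.0669 0.142 ]
```

View pics/w5.png

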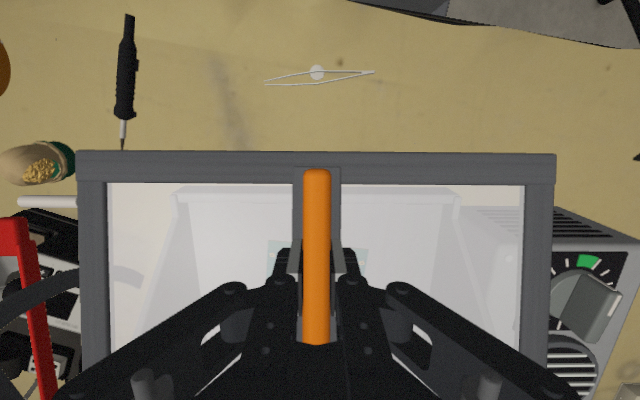

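The picture shows the sash following the grip. The pin is at columns 18–75, row 201, and the red block is at (12,235), just left of and below it. I'll measure the remaining angle.

```bash
cat > q.py <<'E'
from p import *
d=np.load('d.npy');im=cv2.imread(f"pics/w{open('last').read().strip()}.png").astype(int)
r0,r1,c0,c1=map(int,__import__('sys').argv[1:])
s=im[r0:r1,c0:c1];m=(s.min(2)>170)
rr,cc=np.nonzero(m);P=Bt([pt('wrist',r+r0,c+c0,d[r+r0,c+c0]) for r,c in zip(rr,cc)])
P=P[(P[:,2]>-.12)];print('pin',len(P),np.percentile(P,[5,50,95],axis=0),'rad',np.median(np.hypot(P[:,0],P[:,2])),'th',.918-np.median(np.arctan2(-(P[:,2]-.004),-P[:,0])))
Q=red();rad=np.hypot(Q[:,0],Q[:,2]);k=rad>.155;print('red',k.sum(),np.percentile(Q[k],[5,50,95],axis=0),rad.max(),'th',.918-np.median(np.arctan2(-(Q[k,2]-.005),-Q[k,0])))
# sash angle from handle (TCP)
t=Bt(manip.state()['tool_pos'])[0];print('tcp',t,'th by tcp',.6855-np.arctan2(-t[2],-t[0]),np.hypot(t[0],t[2]))
E
echo 5 >last; python3 q.py 194 210 15 78
```

```text
pin 308 [[-0.1804 -0.1811 -0.0472]
 [-0.179  -0.1642 -0.0462]
 [-0.1771 -0.1487 -0.045 ]] rad 0.18494542960609173 th 0.644548184120469
red 609 [[-0.175  -0.1743 -0.0245]
 [-0.1647 -0.1694 -0.0227]
 [-0.1563 -0.1644 -0.0206]] 0.17788314130345412 th 0.7521679601986773
tcp [-0.1557  0.0015 -0.0043] th by tcp 0.6580840791872943 0.15575880725484229
```

```bash
python3 -m crank '[[0,0,0,-0.009,0,0,0],[0,0,0,-0.008,0,0,0],[0,0,0,0,0,0,0],[0,0,0,0,0,0,0],[0,0,0,0,0,0,0]]'
python3 b.py 6 sash_index pointer_tip timer_grip
```

```text
time: 17.45
tool_pos: [0.4954, -0.1693, 0.2273]
tool_rot: [0.0, -0.072, 0.997, 0.002]
contact_force: [5.9, 3.0, -6.4]
gripper_width: 0.147
grasp_force: 58.7
17.45 [ 0.4954 -0.1693  0.2273] [-0.4732 -0.1772  1.8707  0.0035  1.4491 -2.1888]
{'intrinsics': array([[284.7882,   0.    , 316.045 ],
       [  0.    , 284.7882, 198.4598],
       [  0.    ,   0.    ,   1.    ]]), 'k1': -0.009913746589411302, 'xyz': array([ 0.4182, -0.1819,  0.3505]), 'orientation': array([0.1   , 0.6463, 0.7472, 0.1182])}
sash_index 0.74 [203.9  40.2] [ 0.5881 -0.5196  0.0011] 
pointer_tip 0.66 [204.4  36.9] [ 0.5901 -0.5252 -0.0001] 
timer_grip 0.56 [296.  572.5] [0.5404 0.0628 0.143 ] [0.541 0.064 0.142]
```

View pics/w6.png

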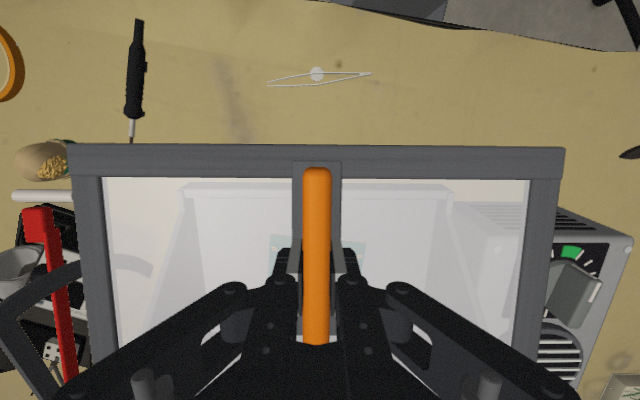

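The pin at columns 12–72, row 196 now sits right at the end of the red block, whose top is at (38,208). I'll check the numbers.

```bash
echo 6 >last; python3 q.py 189 204 10 71
```

```text
pin 325 [[-0.1847 -0.1812 -0.0289]
 [-0.1831 -0.1653 -0.0276]
 [-0.1814 -0.1497 -0.0266]] rad 0.1852464806477237 th 0.7469558160803388
red 656 [[-0.175  -0.1764 -0.0246]
 [-0.1658 -0.1706 -0.0225]
 [-0.1569 -0.1643 -0.0204]] 0.17788570103285317 th 0.7532332872585077
tcp [-0.1555  0.0015  0.0123] th by tcp 0.7645237115728644 0.15598542077282948
```

```bash
python3 -m crank '[[0,0,0,0,0,0,0],[0,0,0,0,0,0,0],[0,0,0,0,0,0,0],[0,0,0,0,0,0,0]]'; python3 -c "
from plant import manip
print(manip.job_done())"
```

```text
time: 18.15
tool_pos: [0.4954, -0.1693, 0.2273]
tool_rot: [0.0, -0.072, 0.997, 0.002]
contact_force: [5.4, 4.0, -5.8]
gripper_width: 0.151
grasp_force: 58.7
the job is handed in; nothing more can be done
None
```

I handed the job in at 18.15 s with the timer wound to about 3.25 rad (in the green band), the sash pin within about 2 mm of the red pointer's tip by camera depth, and the gripper still holding the handle; the hand-in returned no verdict.

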